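# Set and clamp the end stop of a hanger-marking jig, then punch the panel

### The arm

A 6-joint arm with a two-finger parallel gripper is mounted at the origin on the work surface. World frame = base frame: x ahead of the robot, y to its left, z up, the work surface at z = 0. Lengths are in m, angles in rad, forces in N, time in s.
With the tool pointing down it reaches from about 0.275 to 0.775 m from the base axis. Payload 14.6 kg.
Tool frame: the origin (TCP) lies on the centre line of the jaws, within the pads' length; the fingertips stand 17 mm ahead of it and the grasp point (between the pads) lies 2 mm behind it; z points along the fingers, y is the line along which they close (so a half turn about z gives the same grasp; the last joint's range is limited). The gripper opens to 85 mm and grips with 20 to 120 N. Pads are 22 mm wide; open, the fingers measure 114 mm over their backs; the gripper's body (76 mm by 85 mm) begins 54 mm behind the grasp point. The pads swing forward as they close: fully open they stand 13 mm farther back than shut.
Start: joints at [1.127, 0.263, -0.048, 1.259, 0, 1.415], TCP at [0.15, 0.503, 0.248] pointing down, gripper open.
Joint ranges: [-2.65, 2.65], [-0.89, 1.7], [-1.18, 1.37], [-2.13, 2.11], [-1.35, 1.29], [-3.14, 3.14]. Speed limits (rad/s): [1.89, 1.89, 2.57, 2.79, 3.14, 3.14].

### API

Orientations are given as a unit quaternion [w, x, y, z].
In Python, from rig import robot gives the robot as it stands.
- The arm moves only by the tool drive_tool, never from a script. Its argument "rows" is a list of rows, each an object with "gripper": the closure, from 0 (fully open) to 1 (shut); "linear": the shift along the world's x, y, z in mm, a list of three; "yaw": the turn about the world's z in rad. In form: [{"gripper": gripper, "linear": [x, y, z], "yaw": yaw}, ...]. A call has 1 to 10 rows; each row shifts and turns the commanded pose from where the row before left it; what a row does not reach is not made up. A row lasts 1/12 s, in which the tool goes at most 41.7 mm and 7.16 degrees, less where a joint would pass 70% of its speed; a pose out of reach is approached as far as the arm can. A call is refused whole if a number of a shift passes 41.7 or a number of a turn 0.125, either way. A call with a gripper value outside its range is refused whole. The fingers move at their own pace and stop on an object; "squeeze" is the grip in N (left out, the last holds). Time passes only in rows, so rows that do not move let the fingers close. It gives the time, the measured TCP pose, the force, the opening and the grip force at its end, in the units of the state.
- robot.observe(): the state, without advancing time (a new reading comes with each control period).
- robot.grab_frame(name): name is "side" or "top"; returns a dict with "color" (480x640x3 uint8, red, green, blue), "fx", "fy", "cx", "cy" (pixels), "k1" (the pictures are not rectified: a ray, as slopes to the right and down, at radius r is drawn at 1 + k1 r^2 times it, then the intrinsics apply), "rvec" (rotation vector, rad) and "tvec" (3), from world to camera coordinates, as OpenCV has them. Camera axes: x right, y down, z forward; pixel columns grow to the right and rows downward; lengths in m; the calibration is good to about 2 mm. A picture is of the moment at which its call begins. There is no depth.
- robot.sign_off(): hands the job in; it is judged then, once.
Trained networks look in the newest picture that a camera, given by its name, has taken for a name from the list of things; names that differ only in an ending like _2 or _b are one class to them, and where a whole thing is asked for, a point or a joint stands for the part that bears it (a point fixed in the world has none). Each returns a list of dicts, best first, with "score" (0 to 1); they miss things now and then, are a little off and sometimes report something else, mostly with a low value. They report only what shows in the picture. A call takes as long as a camera call. They do not tell look-alikes from the thing itself.
- robot.find_in(camera, query): "at" ([column, row] in pixels, amid what is visible of it).
The state is a dict: "time": time; "joints": joint angles; "qd": joint speeds; "tau": joint torques, N m; "eef_pos": TCP position; "eef_rot": TCP orientation; "wrist_force": force on the tool from outside, world axes, zero at the start; "torque": the same for the moment, N m; "width": finger opening in m; "gripper_force": force on a finger pad.
Only numpy, scipy, OpenCV 4.12 (cv2) and the standard library are available. Lean on these libraries where they do the work, as an engineer would, in place of code of your own. Each camera call takes 0.05 s, during which the arm holds its last target. There are 200 camera calls.

### The job

The panel in the jig already lies with its pencil cross under the punch. Without shifting it, slide the stop along the rail until it touches the end of the panel, flip the orange cam lever all the way down to clamp the stop there, then press the red punch plunger fully down to mark the panel and let it spring back. Leave the other things where they are.

Things in the scene. Friction and masses are not known exactly. Their poses are not given: they have to be found in the camera images.
- jig: Hanger-marking jig fixed to the bench: grey base plate 240 x 540 mm, black rubber bed on it (top 15 mm above the table). Origin: centre of the underside. y axis: along the rail, to the robot's left; x: away from the robot. Aluminium fence rail along y at x 40 to 75 mm, top 60 mm above the table. A green bridge at y 130 mm reaches over the bed (102 to 128 mm up) and holds the punch.
- stop (a joint): Slide of the stop on the rail, m: 0 at the right, grows to the left (jig +y) towards the panel, which it meets at about 0.165. With the lever up it slides with about 1.5 N of friction and stays where left; clamped, it does not move.
- stop_face (a point): Working face of the stop: on the left (+y) face of its flag arm, 40 mm above the table. The arm is an aluminium plate 12 mm thick along the rail, reaching 40 mm nearer the robot than this point and 46 mm farther, standing 19 to 75 mm above the table. Beyond it in x a dark steel saddle, 50 mm long to the right of the face, sits on the rail (top 89 mm up) and carries the lever.
- stop_back (a point): Point on the right (-y) face of the flag arm, 47 mm above the table, 15 mm from the arm's end nearest the robot: push here from the right, clear of the lever. The bed is free for at least 90 mm to the right of it.
- lever (a joint): Orange cam lever on the saddle, rad: 0 = up, leaning 15 degrees away from the robot, stop free; grows as it swings over towards the robot and down, square to the rail; 1.66 = fully down on its end stop, pointing at the robot, 10 degrees above level, stop clamped. Stays where left. Needs 1 to 2 N at the tip at first, 2 to 4 N once the cam bites (from about 0.7).
- lever_pivot (a point): Lever's pivot axis (parallel to the rail), at the middle of the lever's width, 76.5 mm above the table. Moves with the stop.
- lever_tip (a point): End of the lever, 93 mm from the pivot, on its centre line. The handle is 19 mm wide (along the rail) and 11 mm thick.
- punch (a joint): Travel of the spring punch plunger, m: 0 = up, 0.012 = fully down on its stop. The spring takes about 5 N at first and 9 N fully down, and lifts it again when let go.
- punch_head (a point): Centre of the top of the plunger's red mushroom head, 42 mm across, 185 mm above the table when up; it moves straight down.
- punch_axis (a point): Fixed point on the punch's axis at the height of the panel's top, 39 mm above the table: where the punch marks.
- panel_mark (a point): Crossing of the pencil lines on top of the panel: bare plywood, 130 mm across the rail, 200 mm along it, 24 mm thick, 0.5 kg, loose on the rubber bed against the rail, already placed with this crossing under the punch. About 3 to 7 N on its end shifts it.
- panel_end (a point): On the panel's right (-y) end where the stop's face meets it, 40 mm above the table; axes parallel to the panel's edges, as the jig's. The face touches the panel when it reaches this point along y.
- spare_panel: Bystander: second plywood panel, 130 x 200 x 24 mm, flat on the table to the left. Origin: centre of its underside.
- brush_orange: Bystander: flat paint brush, orange handle, 210 x 62 x 18 mm, on the table to the right. Origin: on its underside, below the metal ferrule.
- brush_wood: Bystander: flat paint brush, wooden handle, 210 x 75 x 18 mm, on the table to the left. Origin: on its underside, below the metal ferrule.
- putty_knife: Bystander: putty knife, black handle, 200 x 50 x 18 mm, on the table to the right. Origin: on its underside, where handle and blade meet.
- tub_a: Bystander: lidded beige tub, 120 mm across, 115 mm tall, beyond the jig. Origin: centre of its underside.
- tub_b: Bystander: lidded grey-blue tub, 120 mm across, 115 mm tall, beyond the jig. Origin: centre of its underside.
- pencil: Bystander: flat red carpenter's pencil, 170 x 15 x 8 mm, on the jig's bed near its front edge, in front of the stop's path. Origin: centre of its underside.
- hanger_tin: Bystander: round tin with a brass lid, 57 mm across, 26 mm tall, on the bed's left end beyond the panel. Origin: centre of its underside.
Mind the look-alikes: they are no part of the job. What is shaped like the part that bears panel_mark but turquoise is not meant.

How it is judged:
By the outcome, as a careful person would: the job done as asked, in the order asked, and still so for the second after the job is handed in, with the robot touching nothing.
It also fails if it takes over 58 s, if anything falls off the work surface, if the arm or the gripper's body presses on something with over 40 N, if the wrist force passes 120 N, or if a joint passes its speed limit or range.

## Working session

There is one attempt and no reset: what is moved stays moved. The work goes in short steps, Python scripts to look and compute and a tool call to move; the robot and the scene stay as the last step left them, time stands still between calls to the robot, and variables do not carry over. Pictures are saved under pics/ and viewed, at most 10 in all, crops included, and the job is handed in when it is done.

Besides the shell and the picture viewer there is one more tool, called after ">>>" by a JSON object that holds its "name" and its "arguments". drive_tool: Moves the arm, as the interface text tells. Its arguments: {"type":"object","properties":{"rows":{"type":"array"},"squeeze":{"type":"number"}},"required":["rows"]}

```bash
mkdir -p pics; ls; cat > h.py <<'E'
import numpy as np, cv2
from rig import robot
def grab(n):
    f=robot.grab_frame(n); return f
def ray(f,px):
    u=np.array([(px[0]-f["cx"])/f["fx"],(px[1]-f["cy"])/f["fy"]]); s=u.copy()
    for _ in range(30): s=u/(1+f["k1"]*(s@s))
    R=cv2.Rodrigues(np.array(f["rvec"],float))[0]; t=np.array(f["tvec"],float).ravel()
    return -R.T@t, R.T@np.array([s[0],s[1],1.])
def atz(f,px,z):
    c,d=ray(f,px); return c+d*(z-c[2])/d[2]
def proj(f,P):
    R=cv2.Rodrigues(np.array(f["rvec"],float))[0]; p=R@np.array(P,float)+np.array(f["tvec"],float).ravel()
    s=p[:2]/p[2]; s=s*(1+f["k1"]*(s@s)); return np.round([s[0]*f["fx"]+f["cx"],s[1]*f["fy"]+f["cy"]],1)
def save(f,n): cv2.imwrite(n,cv2.cvtColor(f["color"],cv2.COLOR_RGB2BGR))
E
python3 - <<'E'
from h import *
Z=dict(stop_face=.04,stop_back=.047,lever_pivot=.0765,lever_tip=.166,punch_head=.185,panel_mark=.039,panel_end=.04,pencil=.02,jig=.015)
for n in("top","side"):
    f=grab(n); save(f,f"pics/{n}0.png"); print(n,ray(f,(320,240))[0].round(3))
    for q in Z:
        for d in robot.find_in(n,q)[:3]: print(q,round(d["score"],2),np.round(d["at"]),atz(f,d["at"],Z[q]).round(4))
s=robot.observe(); print(s["time"],s["eef_pos"],s["eef_rot"],s["wrist_force"])
E
```

```text
pics
top [0.256 0.022 1.484]
stop_face 0.7 [374. 219.] [ 0.5205 -0.1595  0.04  ]
stop_face 0.59 [304. 243.] [0.4573 0.03   0.04  ]
stop_back 0.93 [374. 220.] [ 0.5163 -0.1565  0.047 ]
stop_back 0.26 [492. 185.] [ 0.6098 -0.4784  0.047 ]
lever_pivot 0.72 [304. 243.] [0.4514 0.0282 0.0765]
lever_pivot 0.61 [377. 220.] [ 0.509  -0.1608  0.0765]
lever_pivot 0.26 [123. 278.] [0.3652 0.4932 0.0765]
lever_tip 0.44 [382. 212.] [ 0.5139 -0.1622  0.166 ]
punch_head 0.64 [287. 229.] [0.47   0.0681 0.185 ]
panel_mark 0.83 [430. 355.] [ 0.162  -0.2934  0.039 ]
panel_mark 0.82 [304. 245.] [0.4515 0.0279 0.039 ]
panel_mark 0.7 [198. 331.] [0.2286 0.3057 0.039 ]
panel_end 0.96 [431. 354.] [ 0.1636 -0.2953  0.04  ]
panel_end 0.7 [199. 329.] [0.2353 0.3009 0.04  ]
panel_end 0.66 [304. 242.] [0.4586 0.0291 0.04  ]
pencil 0.72 [385. 276.] [ 0.3695 -0.1853  0.02  ]
jig 0.93 [354. 231.] [ 0.4915 -0.1052  0.015 ]
side [ 0.248 -0.979  1.167]
stop_face 0.64 [342. 294.] [ 0.5163 -0.1345  0.04  ]
stop_back 0.84 [340. 295.] [ 0.509  -0.1429  0.047 ]
lever_pivot 0.65 [339. 299.] [ 0.4969 -0.177   0.0765]
lever_pivot 0.2 [317. 170.] [0.5575 0.424  0.0765]
lever_tip 0.59 [352. 288.] [ 0.5197 -0.2161  0.166 ]
lever_tip 0.52 [410. 406.] [ 0.5616 -0.5602  0.166 ]
lever_tip 0.39 [312. 218.] [0.4675 0.0772 0.166 ]
punch_head 0.46 [316. 215.] [0.4772 0.0646 0.185 ]
panel_mark 0.76 [314. 258.] [0.4648 0.024  0.039 ]
panel_mark 0.68 [235. 218.] [0.2323 0.2594 0.039 ]
panel_mark 0.6 [228. 370.] [ 0.1671 -0.3207  0.039 ]
panel_end 0.89 [236. 216.] [0.2364 0.2663 0.04  ]
panel_end 0.72 [313. 262.] [0.4582 0.0061 0.04  ]
panel_end 0.68 [228. 369.] [ 0.1672 -0.3198  0.04  ]
pencil 0.66 [296. 315.] [ 0.3715 -0.17    0.02  ]
jig 0.83 [335. 306.] [ 0.4927 -0.1541  0.015 ]
1.0 [0.14954036 0.50327657 0.24828582] [7.69512012e-06 1.43924462e-01 9.89588677e-01 2.20123069e-05] [ 0.41692283 -0.52046713 -0.29173536]
```

```bash
python3 - <<'E'
import cv2
for n,(x,y,w,h) in dict(top=(230,160,260,180),side=(240,170,200,200)).items():
    i=cv2.imread(f"pics/{n}0.png")[y:y+h,x:x+w]; cv2.imwrite(f"pics/{n}0c.png",cv2.resize(i,None,fx=3,fy=3,interpolation=cv2.INTER_CUBIC))
E
```

```text
(no output)
```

View pics/top0c.png

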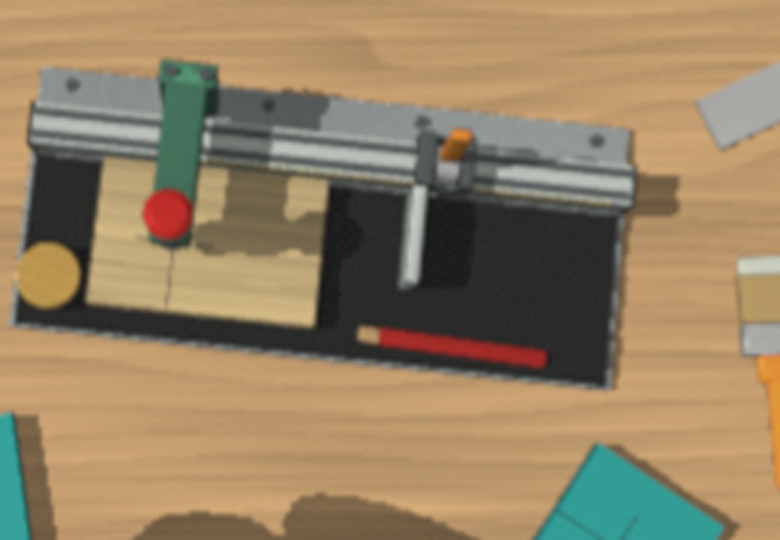

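View pics/side0c.png

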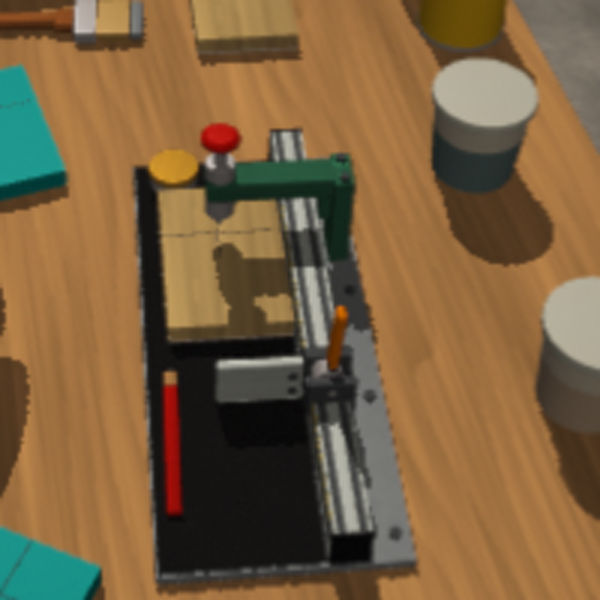

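The top crop shows the jig (plate corners at crop (40,68), (632,130), (612,387), (13,325)), with the panel's right end at crop x≈322. The stop flag is at crop x≈400–425 and the punch head at (168,214). The side crop agrees, and the pencil sits in front of the stop's path.

```bash
cat > fit.py <<'E'
from h import *
from scipy.optimize import least_squares
ft,fs=grab("top"),grab("side")
T=lambda c:np.array(c)/3+[230,160]; S=lambda c:np.array(c)/3+[240,170]
J=lambda p,x,y,z:[p[0]+x*np.cos(p[2])-y*np.sin(p[2]),p[1]+x*np.sin(p[2])+y*np.cos(p[2]),z]
obs=[(ft,T((40,68)),.12,.27,.012),(ft,T((632,130)),.12,-.27,.012),(ft,T((612,387)),-.12,-.27,.012),(ft,T((13,325)),-.12,.27,.012),
(fs,S((412,566)),.12,-.27,.012),(fs,S((158,578)),-.12,-.27,.012),(fs,S((135,168)),-.12,.27,.012)]
r=least_squares(lambda p:np.concatenate([proj(f,J(p,x,y,z))-q for f,q,x,y,z in obs]),[.49,-.1,-.1],loss="soft_l1",diff_step=1e-3)
p=r.x; print(p,r.fun.round(1))
def inv(P): d=np.array(P[:2])-p[:2]; c,s=np.cos(p[2]),np.sin(p[2]); return np.round([c*d[0]+s*d[1],-s*d[0]+c*d[1]],4)
for n,f,q,z in [("panel end b",ft,T((328,182)),.039),("panel end f",ft,T((317,327)),.039),("flag b",ft,T((415,187)),.075),("flag f",ft,T((400,287)),.075),("flag f right",ft,T((417,288)),.075),("head",ft,T((168,214)),.185),("head s",fs,S((220,136)),.185),
 ("side panel end f",fs,S((170,330)),.039),("side panel end b",fs,S((296,328)),.039),("side flag top f",fs,S((216,360)),.075),("side flag top b",fs,S((302,357)),.075),("pencil tip",ft,T((358,335)),.023),("lever tip t",ft,T((460,133)),.166),("lever tip s",fs,S((341,309)),.166)]:
    P=atz(f,q,z); print(n,P.round(4),inv(P))
for a in [(-.03,.13,.185),(-.0,.13,.185)]: print(a,np.round(J(p,*a),4),proj(ft,J(p,*a)),proj(fs,J(p,*a)))
E
python3 fit.py
```

```text
[ 0.48259095 -0.0641096  -0.11448234] [ 1.3 -1.4 -0.1 -1.5  0.5  0.3 -0.7 -0.2  1.2 -1.3 -1.7  1.  -1.9 -0.5]
panel end b [ 0.5159 -0.066   0.039 ] [0.0333 0.002 ]
panel end f [ 0.3869 -0.0541  0.039 ] [-0.0962 -0.001 ]
flag b [ 0.5044 -0.1391  0.075 ] [ 0.0302 -0.072 ]
flag f [ 0.4174 -0.124   0.075 ] [-0.0579 -0.0669]
flag f right [ 0.4164 -0.1386  0.075 ] [-0.0573 -0.0815]
head [0.4648 0.0707 0.185 ] [-0.0331  0.1319]
head s [0.4692 0.0659 0.185 ] [-0.0281  0.1277]
side panel end f [ 0.3948 -0.0551  0.039 ] [-0.0882 -0.001 ]
side panel end b [ 0.5216 -0.0766  0.039 ] [ 0.0401 -0.008 ]
side flag top f [ 0.4273 -0.1299  0.075 ] [-0.0474 -0.0717]
side flag top b [ 0.51   -0.1421  0.075 ] [ 0.0362 -0.0743]
pencil tip [ 0.3809 -0.0911  0.023 ] [-0.0979 -0.0384]
lever tip t [ 0.5327 -0.1666  0.166 ] [ 0.0615 -0.0961]
lever tip s [ 0.5367 -0.164   0.166 ] [ 0.0651 -0.093 ]
(-0.03, 0.13, 0.185) [0.4676 0.0685 0.185 ] [286.9 230.2] [312.7 214.8]
(-0.0, 0.13, 0.185) [0.4974 0.065  0.185 ] [288.3 217.9] [322.5 214.4]
```

>>> {"name": "drive_tool", "arguments": {"rows": [{"gripper": 1, "linear": [14, -34, 0], "yaw": 0.009}, {"gripper": 1, "linear": [14, -34, 0], "yaw": 0.009}, {"gripper": 1, "linear": [14, -34, 0], "yaw": 0.009}, {"gripper": 1, "linear": [14, -34, 0], "yaw": 0.009}, {"gripper": 1, "linear": [14, -34, 0], "yaw": 0.009}, {"gripper": 1, "linear": [14, -34, 0], "yaw": 0.009}, {"gripper": 1, "linear": [14, -34, 0], "yaw": 0.009}, {"gripper": 1, "linear": [14, -34, 0], "yaw": 0.009}, {"gripper": 1, "linear": [14, -34, 0], "yaw": 0.009}, {"gripper": 1, "linear": [14, -34, 0], "yaw": 0.009}], "squeeze": 20}}

```text
time: 1.93
eef_pos: [0.2894, 0.1624, 0.2485]
eef_rot: [0.0, 0.099, 0.995, 0.0]
wrist_force: [1.3, 0.9, 0.3]
width: 0.0004
gripper_force: 0.0
```

>>> {"name": "drive_tool", "arguments": {"rows": [{"gripper": 1, "linear": [14, -35, 0], "yaw": 0.009}, {"gripper": 1, "linear": [14, -35, 0], "yaw": 0.009}, {"gripper": 1, "linear": [14, -35, 0], "yaw": 0.009}, {"gripper": 1, "linear": [14, -35, 0], "yaw": 0.009}, {"gripper": 1, "linear": [14, -35, 0], "yaw": 0.009}, {"gripper": 1, "linear": [14, -35, 0], "yaw": 0.009}, {"gripper": 1, "linear": [14, -35, 0], "yaw": 0.009}, {"gripper": 1, "linear": [14, -35, 0], "yaw": 0.008}, {"gripper": 1, "linear": [15, -35, 0], "yaw": 0.008}, {"gripper": 1, "linear": [15, -36, 0], "yaw": 0.008}]}}

```text
time: 2.77
eef_pos: [0.4306, -0.1863, 0.2483]
eef_rot: [0.0, 0.056, 0.998, -0.0]
wrist_force: [0.9, 0.5, 0.1]
width: -0.0
gripper_force: 0.0
```

>>> {"name": "drive_tool", "arguments": {"rows": [{"gripper": 1, "linear": [0, 0, -38], "yaw": 0}, {"gripper": 1, "linear": [0, 0, -38], "yaw": 0}, {"gripper": 1, "linear": [0, 0, -38], "yaw": 0}, {"gripper": 1, "linear": [0, 0, -35], "yaw": 0}, {"gripper": 1, "linear": [0, 0, -25], "yaw": 0}, {"gripper": 1, "linear": [0, 0, -18], "yaw": 0}, {"gripper": 1, "linear": [0, 0, 0], "yaw": 0}]}}

```text
time: 3.35
eef_pos: [0.4287, -0.1833, 0.0535]
eef_rot: [-0.002, 0.056, 0.998, 0.001]
wrist_force: [-0.8, 0.3, -0.2]
width: 0.0
gripper_force: 0.0
```

```bash
python3 - <<'E'
from h import *
s=robot.observe(); print(s["eef_pos"],s["eef_rot"],s["wrist_force"])
out=[]
for n,(x,y,w,h) in dict(top=(290,170,133,133),side=(270,230,133,133)).items():
    f=grab(n); save(f,f"pics/{n}1.png"); out.append(cv2.resize(f["color"][y:y+h,x:x+w,::-1],(399,399),interpolation=cv2.INTER_CUBIC))
cv2.imwrite("pics/c1.png",np.hstack(out))
E
```

```text
[ 0.42874284 -0.18331454  0.05348875] [-0.0021086   0.0563592   0.9984076   0.00120976] [-0.77936229  0.34614982 -0.1603014 ]
```

View pics/c1.png

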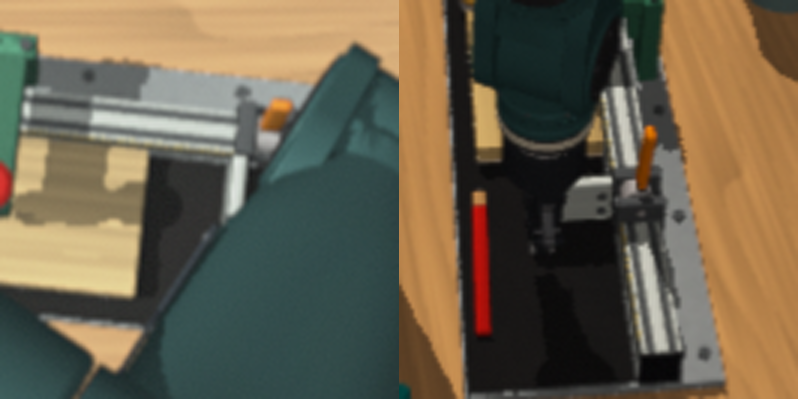

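>>> {"name": "drive_tool", "arguments": {"rows": [{"gripper": 1, "linear": [3, 8, 0], "yaw": 0}, {"gripper": 1, "linear": [2, 8, 0], "yaw": 0}, {"gripper": 1, "linear": [0.4, 4, 0], "yaw": 0}, {"gripper": 1, "linear": [0.4, 4, 0], "yaw": 0}, {"gripper": 1, "linear": [0.4, 4, 0], "yaw": 0}, {"gripper": 1, "linear": [0.4, 4, 0], "yaw": 0}, {"gripper": 1, "linear": [0.4, 4, 0], "yaw": 0}, {"gripper": 1, "linear": [0.4, 4, 0], "yaw": 0}, {"gripper": 1, "linear": [0.4, 4, 0], "yaw": 0}, {"gripper": 1, "linear": [0.4, 4, 0], "yaw": 0}]}}

```text
time: 4.28
eef_pos: [0.4388, -0.1361, 0.0563]
eef_rot: [0.0, 0.056, 0.998, -0.0]
wrist_force: [1.2, -2.1, 0.6]
width: 0.0
gripper_force: 0.9
```

>>> {"name": "drive_tool", "arguments": {"rows": [{"gripper": 1, "linear": [0.3, 3, 0], "yaw": 0}, {"gripper": 1, "linear": [0.3, 3, 0], "yaw": 0}, {"gripper": 1, "linear": [0.3, 3, 0], "yaw": 0}, {"gripper": 1, "linear": [0.3, 3, 0], "yaw": 0}, {"gripper": 1, "linear": [0, 0, 0], "yaw": 0}]}}

```text
time: 4.7
eef_pos: [0.4395, -0.1237, 0.0562]
eef_rot: [-0.0, 0.056, 0.998, 0.0]
wrist_force: [0.6, -0.0, 1.1]
width: 0.0001
gripper_force: 0.0
```

```bash
python3 - <<'E'
from h import *
s=robot.observe(); print(s["eef_pos"],s["wrist_force"])
out=[]
for n,(x,y,w,h) in dict(top=(290,170,133,133),side=(270,220,133,133)).items():
    f=grab(n); save(f,f"pics/{n}2.png"); out.append(cv2.resize(f["color"][y:y+h,x:x+w,::-1],(399,399),interpolation=cv2.INTER_CUBIC))
cv2.imwrite("pics/c2.png",np.hstack(out))
E
```

```text
[ 0.43953624 -0.1236722   0.05617292] [ 0.55812678 -0.00397639  1.05012928]
```

View pics/c2.png

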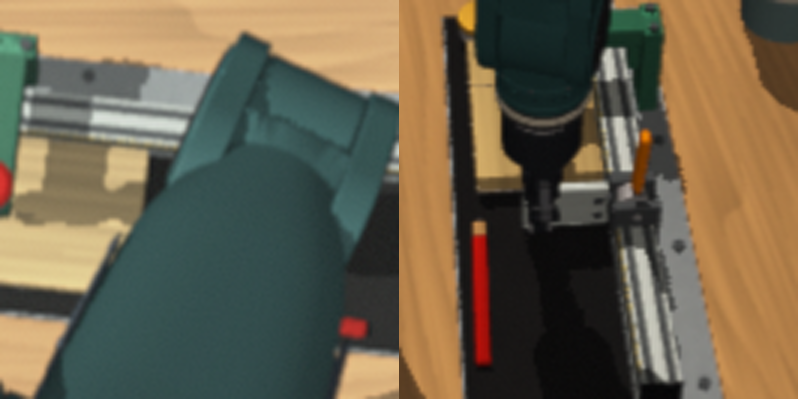

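>>> {"name": "drive_tool", "arguments": {"rows": [{"gripper": 1, "linear": [0.3, 3, 0], "yaw": 0}, {"gripper": 1, "linear": [0.3, 3, 0], "yaw": 0}, {"gripper": 1, "linear": [0.3, 3, 0], "yaw": 0}, {"gripper": 1, "linear": [0.3, 3, 0], "yaw": 0}, {"gripper": 1, "linear": [0.3, 3, 0], "yaw": 0}, {"gripper": 1, "linear": [0.3, 3, 0], "yaw": 0}, {"gripper": 1, "linear": [0.3, 3, 0], "yaw": 0}, {"gripper": 1, "linear": [0.3, 3, 0], "yaw": 0}]}}

```text
time: 5.47
eef_pos: [0.4423, -0.1, 0.0563]
eef_rot: [0.0, 0.056, 0.998, -0.0]
wrist_force: [0.4, -2.3, 0.1]
width: 0.0002
gripper_force: 0.9
```

```bash
python3 - <<'E'
from h import *
s=robot.observe(); print(s["eef_pos"],s["wrist_force"])
f=grab("side"); save(f,f"pics/side3.png"); a=cv2.resize(f["color"][220:320,280:380,::-1],(600,600),interpolation=cv2.INTER_CUBIC)
cv2.imwrite("pics/c3.png",a)
E
```

```text
[ 0.44230369 -0.10002262  0.05630977] [ 0.39790086 -2.31148737  0.06594412]
```

View pics/c3.png

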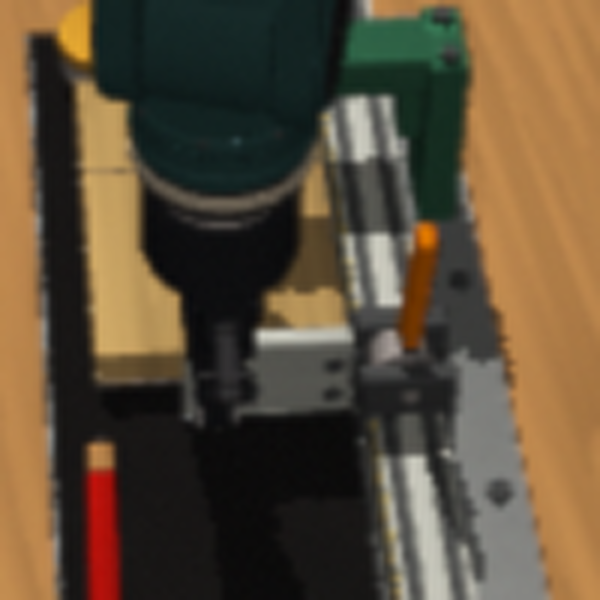

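```bash
python3 - <<'E'
from h import *
f=grab("side"); p=[.4826,-.0641,-.1145]
S=lambda c:np.array(c)/6+[280,220]
def inv(P): d=np.array(P[:2])-p[:2]; c,s=np.cos(p[2]),np.sin(p[2]); return np.round([c*d[0]+s*d[1],-s*d[0]+c*d[1]],4)
for n,q,z in [("panel top",(97,357),.039),("panel top2",(175,355),.039),("panel bot",(100,383),.015),("panel bot2",(178,381),.015),("flag top left edge",(345,329),.075),("flag top left edge2",(258,331),.075),("flag bot",(350,412),.019),("flag bot2",(245,418),.019)]:print(n,inv(atz(f,S(q),z)))
print(inv(robot.observe()["eef_pos"]))
# flag in first side image
S=lambda c:np.array(c)/3+[240,170]
for n,q,z in [("panel bot",(175,340),.015),("flagtop",(302,357),.075),("flagbot",(216,402),.019),("flagbot2",(302,400),.019)]:print(n,inv(atz(f,S(q),z)))
E
```

```text
panel top [-0.0896  0.001 ]
panel top2 [-0.0499 -0.0006]
panel bot [-0.0883  0.0035]
panel bot2 [-0.0481  0.0018]
flag top left edge [ 0.0334 -0.02  ]
flag top left edge2 [-0.0101 -0.0181]
flag bot [ 0.0376 -0.0283]
flag bot2 [-0.0162 -0.0281]
[-0.0362 -0.04  ]
panel bot [-0.083   0.0051]
flagtop [ 0.0362 -0.0743]
flagbot [-0.0475 -0.0802]
flagbot2 [ 0.0379 -0.0843]
```

>>> {"name": "drive_tool", "arguments": {"rows": [{"gripper": 1, "linear": [0.2, 2, 0], "yaw": 0}, {"gripper": 1, "linear": [0.2, 2, 0], "yaw": 0}, {"gripper": 1, "linear": [0.2, 2, 0], "yaw": 0}, {"gripper": 1, "linear": [0.2, 2, 0], "yaw": 0}, {"gripper": 1, "linear": [0.1, 1, 0], "yaw": 0}]}}

```text
time: 5.98
eef_pos: [0.4431, -0.0911, 0.0563]
eef_rot: [0.0, 0.056, 0.998, 0.0]
wrist_force: [0.2, -1.7, -0.1]
width: 0.0001
gripper_force: 0.8
```

>>> {"name": "drive_tool", "arguments": {"rows": [{"gripper": 1, "linear": [0.1, 1, 0], "yaw": 0}]}}

```text
time: 6.07
eef_pos: [0.4432, -0.0902, 0.0563]
eef_rot: [-0.0, 0.056, 0.998, -0.0]
wrist_force: [0.7, -1.3, 0.2]
width: -0.0002
gripper_force: 0.8
```

>>> {"name": "drive_tool", "arguments": {"rows": [{"gripper": 1, "linear": [0.1, 1, 0], "yaw": 0}]}}

```text
time: 6.15
eef_pos: [0.4433, -0.0893, 0.0563]
eef_rot: [0.0, 0.056, 0.998, -0.0]
wrist_force: [-0.3, -1.8, -0.3]
width: -0.0002
gripper_force: 0.8
```

>>> {"name": "drive_tool", "arguments": {"rows": [{"gripper": 1, "linear": [0.1, 0.8, 0], "yaw": 0}]}}

```text
time: 6.23
eef_pos: [0.4434, -0.0885, 0.0563]
eef_rot: [0.0, 0.056, 0.998, -0.0]
wrist_force: [0.5, -1.7, -0.7]
width: 0.0
gripper_force: 0.8
```

>>> {"name": "drive_tool", "arguments": {"rows": [{"gripper": 1, "linear": [0.1, 0.8, 0], "yaw": 0}]}}

```text
time: 6.32
eef_pos: [0.4435, -0.0877, 0.0563]
eef_rot: [0.0, 0.056, 0.998, -0.0]
wrist_force: [-0.0, -0.3, -0.6]
width: 0.0001
gripper_force: 0.8
```

```bash
python3 - <<'E'
from h import *
f=grab("side"); save(f,f"pics/side4.png"); a=cv2.resize(f["color"][245:305,285:365,::-1],(800,600),interpolation=cv2.INTER_CUBIC)
cv2.imwrite("pics/c4.png",a)
E
```

```text
(no output)
```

View pics/c4.png

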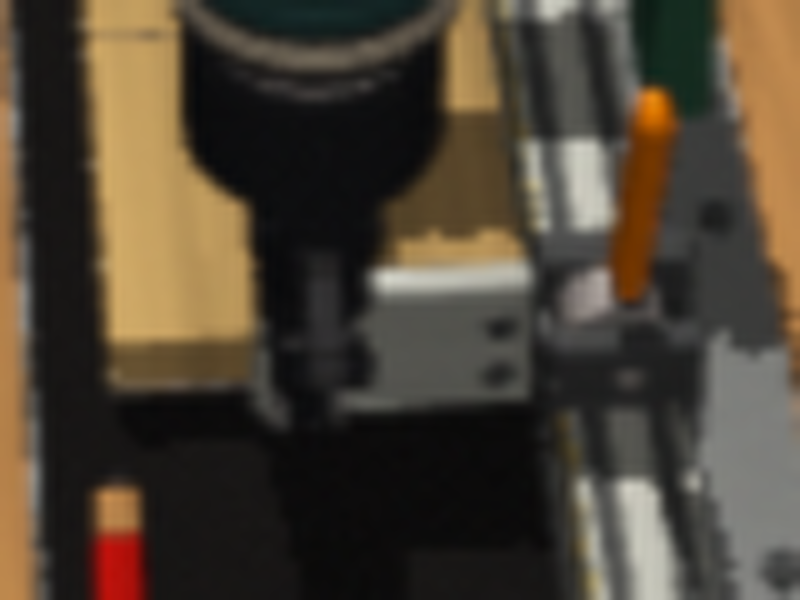

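```bash
python3 - <<'E'
from h import *
f=grab("side"); p=[.4826,-.0641,-.1145]
S=lambda c:np.array(c)/10+[285,245]
def inv(P): d=np.array(P[:2])-p[:2]; c,s=np.cos(p[2]),np.sin(p[2]); return np.round([c*d[0]+s*d[1],-s*d[0]+c*d[1]],4)
for n,q,z in [("panel bot",(112,388),.015),("panel bot2",(245,385),.015),("panel top",(112,344),.039),("flag top left edge",(380,268),.075),("flag top left edge2",(525,264),.075),("flag top right",(380,292),.075),("flag top right2",(525,288),.075),("flag bot",(345,406),.019),("flag bot2",(525,400),.019)]:print(n,inv(atz(f,S(q),z)))
print(inv(robot.observe()["eef_pos"]))
E
```

```text
panel bot [-0.0897  0.0037]
panel bot2 [-0.0486  0.0019]
panel top [-0.0895  0.0014]
flag top left edge [-0.0088 -0.0049]
flag top left edge2 [ 0.035  -0.0066]
flag top right [-0.0097 -0.0143]
flag top right2 [ 0.0338 -0.016 ]
flag bot [-0.0188 -0.012 ]
flag bot2 [ 0.0368 -0.0138]
[-0.0362 -0.0278]
```

>>> {"name": "drive_tool", "arguments": {"rows": [{"gripper": 1, "linear": [0.1, 0.6, 0], "yaw": 0}]}}

```text
time: 6.5
eef_pos: [0.4435, -0.0871, 0.0563]
eef_rot: [-0.0, 0.056, 0.998, 0.0]
wrist_force: [-0.1, -1.1, 0.8]
width: -0.0002
gripper_force: 0.8
```

>>> {"name": "drive_tool", "arguments": {"rows": [{"gripper": 1, "linear": [0, 0.6, 0], "yaw": 0}]}}

```text
time: 6.58
eef_pos: [0.4436, -0.0865, 0.0563]
eef_rot: [-0.0, 0.056, 0.998, -0.0]
wrist_force: [0.7, -1.0, 0.1]
width: 0.0002
gripper_force: 0.8
```

>>> {"name": "drive_tool", "arguments": {"rows": [{"gripper": 1, "linear": [0.1, 0.6, 0], "yaw": 0}]}}

```text
time: 6.67
eef_pos: [0.4437, -0.0859, 0.0563]
eef_rot: [-0.0, 0.056, 0.998, -0.0]
wrist_force: [0.2, -1.9, -0.3]
width: 0.0003
gripper_force: 0.8
```

>>> {"name": "drive_tool", "arguments": {"rows": [{"gripper": 1, "linear": [0, 0.6, 0], "yaw": 0}]}}

```text
time: 6.75
eef_pos: [0.4437, -0.0853, 0.0563]
eef_rot: [0.0, 0.056, 0.998, -0.0]
wrist_force: [1.1, -0.8, -1.0]
width: -0.0001
gripper_force: 0.8
```

>>> {"name": "drive_tool", "arguments": {"rows": [{"gripper": 1, "linear": [0.1, 0.6, 0], "yaw": 0}]}}

```text
time: 6.83
eef_pos: [0.4438, -0.0847, 0.0563]
eef_rot: [0.0, 0.056, 0.998, -0.0]
wrist_force: [0.0, -1.8, -0.2]
width: 0.0002
gripper_force: 0.8
```

>>> {"name": "drive_tool", "arguments": {"rows": [{"gripper": 1, "linear": [0, 0.6, 0], "yaw": 0}]}}

```text
time: 6.92
eef_pos: [0.4438, -0.0841, 0.0563]
eef_rot: [0.0, 0.056, 0.998, -0.0]
wrist_force: [-0.1, -1.3, -0.8]
width: 0.0
gripper_force: 0.8
```

>>> {"name": "drive_tool", "arguments": {"rows": [{"gripper": 1, "linear": [0.1, 0.5, 0], "yaw": 0}]}}

```text
time: 7.0
eef_pos: [0.4439, -0.0836, 0.0563]
eef_rot: [0.0, 0.056, 0.998, -0.0]
wrist_force: [0.1, -2.0, -0.6]
width: -0.0002
gripper_force: 0.8
```

>>> {"name": "drive_tool", "arguments": {"rows": [{"gripper": 1, "linear": [0, 0.5, 0], "yaw": 0}]}}

```text
time: 7.08
eef_pos: [0.4439, -0.0831, 0.0563]
eef_rot: [0.0, 0.056, 0.998, -0.0]
wrist_force: [1.6, -2.1, -0.2]
width: -0.0003
gripper_force: 0.8
```

>>> {"name": "drive_tool", "arguments": {"rows": [{"gripper": 1, "linear": [0.1, 0.6, 0], "yaw": 0}]}}

```text
time: 7.17
eef_pos: [0.444, -0.0825, 0.0563]
eef_rot: [0.0, 0.056, 0.998, -0.0]
wrist_force: [1.0, -1.7, 0.2]
width: -0.0001
gripper_force: 0.8
```

>>> {"name": "drive_tool", "arguments": {"rows": [{"gripper": 1, "linear": [0, 0.6, 0], "yaw": 0}]}}

```text
time: 7.25
eef_pos: [0.4441, -0.0821, 0.0563]
eef_rot: [0.0, 0.056, 0.998, -0.0]
wrist_force: [0.1, -5.8, -1.2]
width: 0.0004
gripper_force: 2.7
```

>>> {"name": "drive_tool", "arguments": {"rows": [{"gripper": 1, "linear": [-0.5, -4, 0], "yaw": 0}, {"gripper": 1, "linear": [-1.5, -12, 0], "yaw": 0}, {"gripper": 1, "linear": [-2, -20, 10], "yaw": 0}, {"gripper": 1, "linear": [-3, -20, 35], "yaw": 0}, {"gripper": 1, "linear": [-3, -25, 32], "yaw": 0}, {"gripper": 1, "linear": [-3, -28, 30], "yaw": 0}, {"gripper": 1, "linear": [0, -28, 30], "yaw": 0}, {"gripper": 1, "linear": [0, -28, 20], "yaw": 0}, {"gripper": 1, "linear": [0, -28, 0], "yaw": 0}, {"gripper": 1, "linear": [0, 0, 0], "yaw": 0}]}}

```text
time: 8.08
eef_pos: [0.4313, -0.2793, 0.2141]
eef_rot: [0.001, 0.058, 0.998, -0.001]
wrist_force: [-0.3, 0.1, -1.2]
width: -0.0
gripper_force: 0.0
```

```bash
python3 - <<'E'
from h import *
print(robot.observe()["eef_pos"],robot.observe()["wrist_force"])
out=[]
for n,(x,y,w,h) in dict(top=(310,180,80,80),side=(300,220,80,80)).items():
    f=grab(n); save(f,f"pics/{n}5.png"); out.append(cv2.resize(f["color"][y:y+h,x:x+w,::-1],(400,400),interpolation=cv2.INTER_CUBIC))
cv2.imwrite("pics/c5.png",np.hstack(out))
E
```

```text
[ 0.43128004 -0.27932698  0.21408902] [-0.30251563  0.13314851 -1.16148529]
```

View pics/c5.png

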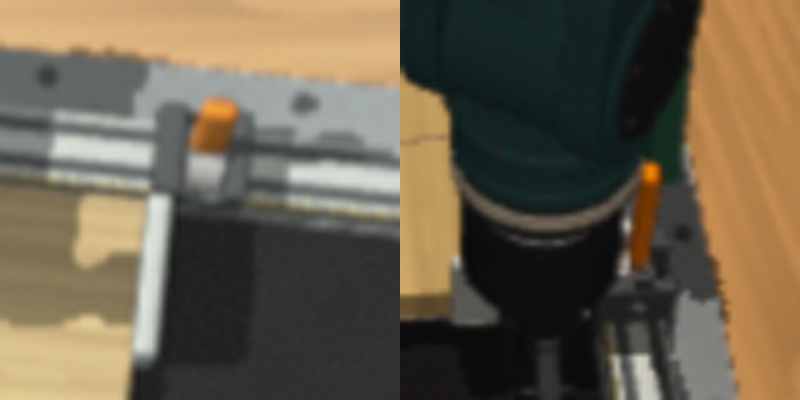

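```bash
python3 - <<'E'
from h import *
p=[.4826,-.0641,-.1145]
def inv(P): d=np.array(P[:2])-p[:2]; c,s=np.cos(p[2]),np.sin(p[2]); return np.round([c*d[0]+s*d[1],-s*d[0]+c*d[1]],4)
f=grab("top"); S=lambda c:np.array(c)/5+[310,180]
for n,q,z in [("tip",(221,107),.166),("base",(208,150),.09),("saddle tl",(160,105),.089),("saddle br",(245,205),.089),("flag f l",(133,352),.075),("flag f r",(157,357),.075),("flag b l",(153,195),.075)]:print(n,inv(atz(f,S(q),z)))
f=grab("side"); S=lambda c:(np.array(c)-[400,0])/5+[300,220]
for n,q,z in [("tip",(650,168),.166),("base",(640,265),.085)]:print(n,inv(atz(f,S(q),z)))
for n in ("top","side"):
  for q in("lever","lever_tip","lever_pivot"):
    try: print(n,q,[(round(d["score"],2),np.round(d["at"],1)) for d in robot.find_in(n,q)[:2]])
    except Exception as e: print(e)
# orange blob in top
f=grab("top"); h=cv2.cvtColor(f["color"],cv2.COLOR_RGB2HSV)[180:260,310:390]
m=(h[...,0]>8)&(h[...,0]<17)&(h[...,1]>190)&(h[...,2]>120); y,x=np.nonzero(m); print(x.mean()+310,y.mean()+180,x.min()+310,x.max()+310,y.min()+180,y.max()+180,m.sum(),inv(atz(f,(x.mean()+310,y.mean()+180),.13)))
E
```

```text
tip [ 0.0612 -0.0245]
base [ 0.055  -0.0248]
saddle tl [0.0762 0.0021]
saddle br [ 0.0285 -0.0465]
flag f l [-0.0516  0.0029]
flag f r [-0.0529 -0.0097]
flag b l [0.0313 0.0005]
tip [ 0.065 -0.02 ]
base [ 0.0639 -0.0236]
top lever [(0.52, array([346.5, 214.5])), (0.44, array([351.7, 209.5]))]
top lever_tip [(0.61, array([353.8, 210.2]))]
top lever_pivot [(0.68, array([347.2, 214. ]))]
side lever []
side lever_tip [(0.48, array([348.9, 266.7]))]
side lever_pivot [(0.9, array([343.9, 281.1])), (0.44, array([437.3, 286.9]))]
352.17857142857144 204.39285714285714 350 356 202 208 28 [ 0.0611 -0.0225]
```

>>> {"name": "drive_tool", "arguments": {"rows": [{"gripper": 1, "linear": [26, 5, 0], "yaw": 0}, {"gripper": 1, "linear": [30, 20, 0], "yaw": 0}, {"gripper": 1, "linear": [25, 30, 0], "yaw": 0}, {"gripper": 1, "linear": [25, 30, 0], "yaw": 0}, {"gripper": 1, "linear": [20, 32, 0], "yaw": 0}, {"gripper": 1, "linear": [15, 32, 0], "yaw": 0}, {"gripper": 1, "linear": [5, 32, 0], "yaw": 0}, {"gripper": 1, "linear": [0, 0, -30], "yaw": 0}, {"gripper": 1, "linear": [0, 0, -27], "yaw": 0}, {"gripper": 1, "linear": [0, 0, 0], "yaw": 0}]}}

```text
time: 9.47
eef_pos: [0.575, -0.0924, 0.1522]
eef_rot: [-0.003, 0.056, 0.998, 0.001]
wrist_force: [-0.5, -0.8, -0.2]
width: 0.0003
gripper_force: 0.0
```

```bash
python3 - <<'E'
from h import *
p=[.4826,-.0641,-.1145]
def inv(P): d=np.array(P[:2])-p[:2]; c,s=np.cos(p[2]),np.sin(p[2]); return np.round([c*d[0]+s*d[1],-s*d[0]+c*d[1]],4)
s=robot.observe(); print(s["eef_pos"],s["wrist_force"],inv(s["eef_pos"]))
E
```

```text
[ 0.575024   -0.09241006  0.15216115] [-0.4625413  -0.75484593 -0.19120055] [ 0.0951 -0.0176]
```

>>> {"name": "drive_tool", "arguments": {"rows": [{"gripper": 1, "linear": [0, 0, 0], "yaw": 0}, {"gripper": 1, "linear": [0, 0, 0], "yaw": 0}]}}

```text
time: 9.63
eef_pos: [0.5774, -0.0943, 0.1576]
eef_rot: [0.001, 0.056, 0.998, -0.0]
wrist_force: [0.0, -1.1, 0.4]
width: 0.0003
gripper_force: 0.0
```

>>> {"name": "drive_tool", "arguments": {"rows": [{"gripper": 1, "linear": [-6, -3.5, 0], "yaw": 0}, {"gripper": 1, "linear": [-6, 0.7, 0], "yaw": 0}, {"gripper": 1, "linear": [-6, 0.7, 1], "yaw": 0}, {"gripper": 1, "linear": [-4, 0.5, 1], "yaw": 0}, {"gripper": 1, "linear": [-4, 0.5, 1], "yaw": 0}, {"gripper": 1, "linear": [-4, 0.5, 1], "yaw": 0}, {"gripper": 1, "linear": [-4, 0.5, 1], "yaw": 0}, {"gripper": 1, "linear": [-4, 0.5, 1], "yaw": 0}, {"gripper": 1, "linear": [-4, 0.5, 0], "yaw": 0}]}}

```text
time: 10.38
eef_pos: [0.5347, -0.093, 0.1625]
eef_rot: [0.0, 0.056, 0.998, -0.0]
wrist_force: [1.5, -0.4, -0.6]
width: -0.0003
gripper_force: 0.7
```

>>> {"name": "drive_tool", "arguments": {"rows": [{"gripper": 1, "linear": [-6, 0.7, 0], "yaw": 0}, {"gripper": 1, "linear": [-6, 0.7, 0], "yaw": 0}, {"gripper": 1, "linear": [-6, 0.7, -1], "yaw": 0}, {"gripper": 1, "linear": [-6, 0.7, -1.5], "yaw": 0}, {"gripper": 1, "linear": [-5.5, 0.6, -2], "yaw": 0}, {"gripper": 1, "linear": [-5.5, 0.6, -2.5], "yaw": 0}, {"gripper": 1, "linear": [-5.5, 0.6, -3], "yaw": 0}, {"gripper": 1, "linear": [-5.5, 0.6, -3.5], "yaw": 0}]}}

```text
time: 11.05
eef_pos: [0.4895, -0.088, 0.149]
eef_rot: [0.001, 0.056, 0.998, -0.0]
wrist_force: [8.8, -0.3, 1.0]
width: -0.0005
gripper_force: 3.5
```

>>> {"name": "drive_tool", "arguments": {"rows": [{"gripper": 1, "linear": [-4.5, 0.5, -3.5], "yaw": 0}, {"gripper": 1, "linear": [-4.5, 0.5, -4], "yaw": 0}, {"gripper": 1, "linear": [-4, 0.5, -4.5], "yaw": 0}, {"gripper": 1, "linear": [-4, 0.4, -5], "yaw": 0}, {"gripper": 1, "linear": [-3, 0.3, -5], "yaw": 0}, {"gripper": 1, "linear": [-3, 0.3, -5], "yaw": 0}]}}

```text
time: 11.55
eef_pos: [0.4669, -0.0857, 0.1222]
eef_rot: [0.002, 0.056, 0.998, -0.0]
wrist_force: [7.5, -0.2, 6.0]
width: -0.0002
gripper_force: 4.3
```

>>> {"name": "drive_tool", "arguments": {"rows": [{"gripper": 1, "linear": [-2, 0.2, -4], "yaw": 0}, {"gripper": 1, "linear": [-1, 0.1, -4], "yaw": 0}, {"gripper": 1, "linear": [0, 0, -3], "yaw": 0}]}}

```text
time: 11.8
eef_pos: [0.4631, -0.0852, 0.1112]
eef_rot: [0.001, 0.056, 0.998, -0.0]
wrist_force: [-4.9, -0.3, 28.8]
width: -0.0003
gripper_force: 14.2
```

>>> {"name": "drive_tool", "arguments": {"rows": [{"gripper": 1, "linear": [0, 0, 15], "yaw": 0}, {"gripper": 1, "linear": [0, 0, 35], "yaw": 0}, {"gripper": 1, "linear": [0, 0, 40], "yaw": 0}, {"gripper": 1, "linear": [-20, -15, 30], "yaw": 0}, {"gripper": 1, "linear": [-30, -25, 0], "yaw": 0}, {"gripper": 1, "linear": [-30, -25, 0], "yaw": 0}, {"gripper": 1, "linear": [-30, -25, 0], "yaw": 0}, {"gripper": 1, "linear": [-20, -25, 0], "yaw": 0}, {"gripper": 1, "linear": [0, 0, 0], "yaw": 0}, {"gripper": 1, "linear": [0, 0, 0], "yaw": 0}]}}

```text
time: 12.63
eef_pos: [0.3315, -0.2006, 0.2306]
eef_rot: [-0.0, 0.058, 0.998, 0.0]
wrist_force: [0.3, 0.1, -0.6]
width: 0.0004
gripper_force: 0.0
```

```bash
python3 - <<'E'
from h import *
s=robot.observe();print(s["eef_pos"],s["wrist_force"])
out=[]
for n,(x,y,w,h) in dict(top=(260,180,130,130),side=(270,195,130,130)).items():
    f=grab(n); save(f,f"pics/{n}6.png"); out.append(cv2.resize(f["color"][y:y+h,x:x+w,::-1],(400,400),interpolation=cv2.INTER_CUBIC))
cv2.imwrite("pics/c6.png",np.hstack(out))
E
```

```text
[ 0.3315434  -0.20057956  0.23056311] [ 0.34120367  0.0524068  -0.61889176]
```

View pics/c6.png

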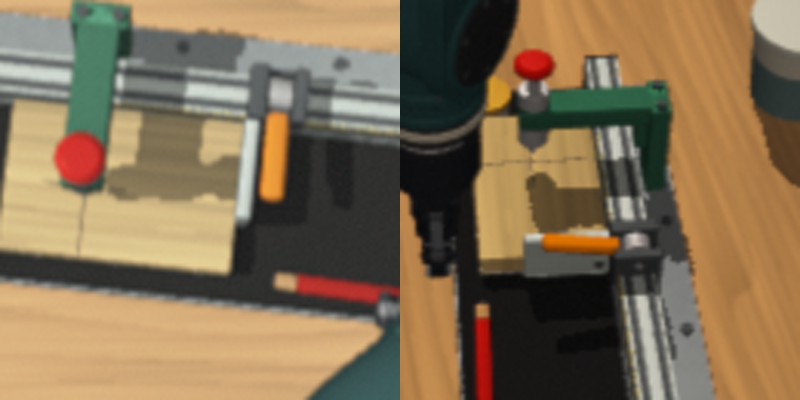

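>>> {"name": "drive_tool", "arguments": {"rows": [{"gripper": 1, "linear": [13.5, 10, 0], "yaw": 0}, {"gripper": 1, "linear": [16, 33, 0], "yaw": 0}, {"gripper": 1, "linear": [16, 33, 0], "yaw": 0}, {"gripper": 1, "linear": [16, 34, 0], "yaw": 0}, {"gripper": 1, "linear": [16, 34, 0], "yaw": 0}, {"gripper": 1, "linear": [16, 34, 0], "yaw": 0}, {"gripper": 1, "linear": [16, 34, 0], "yaw": 0}, {"gripper": 1, "linear": [14, 32, 0], "yaw": 0}, {"gripper": 1, "linear": [12, 25, 0], "yaw": 0}, {"gripper": 1, "linear": [0, 0, 0], "yaw": 0}]}}

```text
time: 13.57
eef_pos: [0.4696, 0.0741, 0.2302]
eef_rot: [-0.0, 0.053, 0.999, 0.0]
wrist_force: [-0.7, 0.0, -0.8]
width: -0.0003
gripper_force: 0.0
```

>>> {"name": "drive_tool", "arguments": {"rows": [{"gripper": 1, "linear": [0, 0, -6], "yaw": 0}, {"gripper": 1, "linear": [0, 0, -6], "yaw": 0}, {"gripper": 1, "linear": [0, 0, -6], "yaw": 0}, {"gripper": 1, "linear": [0, 0, 0], "yaw": 0}]}}

```text
time: 13.9
eef_pos: [0.4675, 0.0685, 0.2114]
eef_rot: [-0.001, 0.057, 0.998, -0.0]
wrist_force: [0.7, 0.0, -0.0]
width: 0.0001
gripper_force: 0.0
```

>>> {"name": "drive_tool", "arguments": {"rows": [{"gripper": 1, "linear": [0, 0, -4], "yaw": 0}, {"gripper": 1, "linear": [0, 0, -4], "yaw": 0}, {"gripper": 1, "linear": [0, 0, -3], "yaw": 0}, {"gripper": 1, "linear": [0, 0, -3], "yaw": 0}, {"gripper": 1, "linear": [0, 0, -3], "yaw": 0}, {"gripper": 1, "linear": [0, 0, -2], "yaw": 0}]}}

```text
time: 14.4
eef_pos: [0.4684, 0.0686, 0.1937]
eef_rot: [0.0, 0.056, 0.998, -0.0]
wrist_force: [-3.8, -2.6, 7.9]
width: -0.0003
gripper_force: 3.5
```

>>> {"name": "drive_tool", "arguments": {"rows": [{"gripper": 1, "linear": [0, 0, -1.5], "yaw": 0}, {"gripper": 1, "linear": [0, 0, -1], "yaw": 0}]}}

```text
time: 14.57
eef_pos: [0.4684, 0.0686, 0.1914]
eef_rot: [0.0, 0.056, 0.998, -0.0]
wrist_force: [-2.9, -2.6, 7.8]
width: -0.0001
gripper_force: 3.9
```

>>> {"name": "drive_tool", "arguments": {"rows": [{"gripper": 1, "linear": [0, 0, -1], "yaw": 0}, {"gripper": 1, "linear": [0, 0, -1], "yaw": 0}]}}

```text
time: 14.73
eef_pos: [0.4685, 0.0686, 0.1898]
eef_rot: [0.0, 0.056, 0.998, -0.0]
wrist_force: [-11.2, -2.0, 31.9]
width: 0.0001
gripper_force: 16.0
```

>>> {"name": "drive_tool", "arguments": {"rows": [{"gripper": 1, "linear": [0, 0, 3], "yaw": 0}, {"gripper": 1, "linear": [0, 0, 5], "yaw": 0}, {"gripper": 1, "linear": [0, 0, 8], "yaw": 0}, {"gripper": 1, "linear": [0, 0, 20], "yaw": 0}, {"gripper": 1, "linear": [0, 0, 25], "yaw": 0}, {"gripper": 1, "linear": [-30, 20, 0], "yaw": 0}, {"gripper": 1, "linear": [-30, 25, 0], "yaw": 0}, {"gripper": 1, "linear": [-30, 25, 0], "yaw": 0}, {"gripper": 1, "linear": [-30, 25, 0], "yaw": 0}, {"gripper": 1, "linear": [-20, 15, 0], "yaw": 0}]}}

```text
time: 15.57
eef_pos: [0.3259, 0.1802, 0.2505]
eef_rot: [-0.0, 0.056, 0.998, 0.0]
wrist_force: [0.8, 0.4, 0.3]
width: -0.0002
gripper_force: 0.0
```

>>> {"name": "drive_tool", "arguments": {"rows": [{"gripper": 1, "linear": [-20, 20, 0], "yaw": 0}, {"gripper": 1, "linear": [-10, 20, 0], "yaw": 0}, {"gripper": 1, "linear": [0, 0, 0], "yaw": 0}, {"gripper": 1, "linear": [0, 0, 0], "yaw": 0}]}}

```text
time: 15.9
eef_pos: [0.298, 0.2196, 0.2505]
eef_rot: [0.0, 0.055, 0.998, 0.0]
wrist_force: [0.1, 0.1, -0.1]
width: 0.0001
gripper_force: 0.0
```

```bash
python3 - <<'E'
from h import *
out=[]
for n,(x,y,w,h) in dict(top=(260,180,130,130),side=(270,195,130,130)).items():
    f=grab(n); out.append(cv2.resize(f["color"][y:y+h,x:x+w,::-1],(400,400),interpolation=cv2.INTER_CUBIC))
cv2.imwrite("pics/c7.png",np.hstack(out))
E
```

```text
(no output)
```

View pics/c7.png

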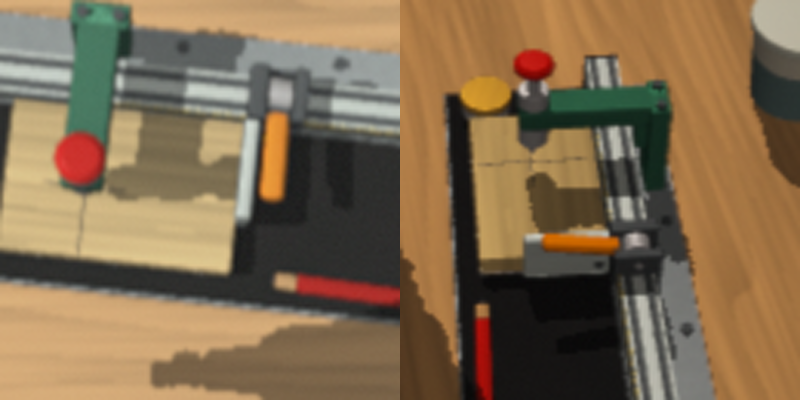

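The plunger is back up (head at side crop (534,64), as before), the lever is down and the stop sits against the panel. The panel and pencil haven't moved.

```bash
python3 -c "
from rig import robot
print(robot.sign_off())"
```

```text
the job is handed in; nothing more can be done
None
```

Job handed in at about 16 s: the stop touches the panel's end, the lever is fully down on its end stop, and the punch was pressed to its stop and sprang back. In the pictures the panel and pencil had not visibly moved.

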